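# Pry the snap-fit cover off an instrument's battery compartment

## Task

Open the battery compartment in the top of the white instrument: put the blade of the flat pry tool into the slot at the cover's front edge and lever the snap-fit cover until it pops up. Then put the tool down lying on the bench, lift the loose cover off and lay it flat in the steel tray, outer face up, without dropping or flinging it. Leave the wash bottle, post stand and jar where they stand.

Things in the scene. Friction and masses are not known exactly. Their poses are not given: they have to be found in the camera images.
- instrument: White instrument housing, 150 (x) x 200 (y) x 100 mm high, fixed; origin at the centre of its underside, z up, front panel facing its -x (the robot). Its flat top holds, near the front, a battery compartment closed by a flush cover (1.5 mm gap all round). Two hidden sprung catches, left and right, 35 mm in front of the housing's centre, hold the cover down with about 10 N in all.
- notch (a point): Pry slot, 20 mm wide, cut 9.5 mm deep in the front rim, open to the front and above. This point: middle of the front edge (fulcrum) of its level floor, 90.5 mm above the bench; axes as the instrument's. The floor runs along +x: 16 mm to the cover's front edge, then under the cover with 4.5 mm of height, ending at 27 mm (the cover's skirt begins at 30 mm).
- cover: Grey plastic cover, 50 g: plate 72 (x) x 50 (y) x 5 mm over a skirt 50 x 32 mm, 11 mm deep, with side ribs to 37 mm; three black marks on the rear of its outer face. Origin at the plate's centre at the height of the skirt's lower edge (16 mm below the outer face), z out of the outer face, -x to its front (slot) edge. Snapped in, outer face flush with the housing; its rear edge is not hooked.
- cover_front (a point): Middle of the front edge of the cover's outer face; axes as the cover's. As it is levered up the rear edge stays down as a pivot; past about 5 mm the catches snap under the skirt's ribs and the cover stays propped, front edge about 9 mm above flush: its sides (50 mm apart) can then be gripped near the front and it lifts off freely. Raised less, it springs back.
- pry_tool: Flat pry tool, 165 mm long, 90 g, lying on the bench: black handle 90 mm long (x -90 to 0 mm), 24 mm wide, 20 mm high; steel blade to +x, ending at 75 mm, 14 mm wide, 3 mm thick, its mid-plane at half the handle's height. Origin on its underside at the handle's front end, x towards the blade's tip, z up.
- tool_tip (a point): Middle of the blade's end, at half its thickness; axes as the tool's.
- tool_grip (a point): Where to grip the handle: on its centre line, 105 mm behind the tip, 10 mm above the underside; axes as the tool's.
- tray: Open steel tray, outside 120 (x) x 160 (y) x 18 mm high, walls 3 mm, floor about 3 mm thick, loose, 0.5 kg; origin at the centre of its underside.
- wash_bottle: White wash bottle with a bent spout, 72 mm in diameter, 205 mm high; bystander. Origin at the centre of its underside.
- post_stand: Aluminium foot 90 x 60 x 30 mm with an upright steel post, 140 mm high; bystander. Origin at the centre of its underside.
- vial_jar: Small amber glass jar, 44 mm in diameter, 60 mm high; bystander. Origin at the centre of its underside.
Things that resemble listed ones, but are neither listed nor needed, are in the scene too. There is more than one size of the tray; the one meant has the size given above. There is more than one size of the pry_tool; the one meant has the size given above.

How it is judged:
By the outcome, as a careful person would: the job done as asked, in the order asked, and still so for the second after the job is handed in, with the robot touching nothing.
It also fails if it takes over 67 s, if anything falls off the work surface, if the arm or the gripper's body presses on something with over 40 N, if the wrist force passes 120 N, or if a joint passes its speed limit or range.

## Robot

A 6-joint arm with a two-finger parallel gripper is mounted at the origin on the work surface. World frame = base frame: x ahead of the robot, y to its left, z up, the work surface at z = 0. Lengths are in m, angles in rad, forces in N, time in s.
With the tool pointing down it reaches from about 0.375 to 0.9 m from the base axis. Payload 3.1 kg.
Tool frame: the origin (TCP) lies between the finger pads; the fingertips stand 22 mm ahead of it and the grasp point (between the pads) lies 3 mm ahead of it; z points along the fingers, y is the line along which they close (so a half turn about z gives the same grasp; the last joint's range is limited). The gripper opens to 87 mm and grips with 3 to 60 N. Pads are 19 mm wide; open, the fingers measure 117 mm over their backs; the gripper's body (75 mm by 190 mm) begins 51 mm behind the grasp point.
Start: joints at [-0.178, 0.527, 1.433, -0, 1.181, -0.178], TCP at [0.625, 0, 0.216] pointing down, gripper open.
Joint ranges: [-3.08, 3.08], [-0.75, 2.2], [0.22, 2.44], [-1.43, 4.57], [0, 2.65], [-2.85, 2.85]. Speed limits (rad/s): [2.79, 2.79, 3.14, 3.14, 3.14, 3.14].

## Interface

Orientations are given as a unit quaternion [x, y, z, w].
In Python, from rig import get_obs, camera, get_calibration, hand_in, cut_out gives the robot as it stands.
- The arm moves only by the shell command python3 -m inch 'ROWS' [OPENING] [FORCE]. ROWS is JSON, one flat list of numbers, 6 for each row, row after row: the shift along the tool's x, y, z scaled (see below), then the turn, a rotation vector about the tool's x, y, z scaled (see below). A call has 1 to 20 rows; each row is the pose to reach, as a shift and turn from the pose commanded when the call began, along the tool's axes at that moment; what a row does not reach only later rows make up. The controller multiplies each number of a shift by 0.08 m and each number of a turn by 90 degrees. A row lasts 1/12 s, in which the tool goes at most 41.7 mm and 7.16 degrees, less where a joint would pass 70% of its speed; a pose out of reach is approached as far as the arm can. A call with a number of a shift or a turn outside -1 to 1 is refused whole. A call with a gripper value outside its range is refused whole. OPENING is the finger opening in mm, from 0 to 87, set as the call begins (- or left out, the last holds). The fingers move at their own pace and stop on an object; FORCE is the grip in N (left out, the last holds). Time passes only in rows, so rows that repeat a pose let the fingers close. It gives the time, the measured TCP pose, the force, the opening and the grip force at its end, in the units of the state.
- get_obs(): the state, without advancing time (a new reading comes with each control period).
- camera(name): name is "scene" or "side" or "wrist"; returns the picture (384x512x3 uint8, red, green, blue); there is no depth.
- get_calibration(name): a dict with "vertical_fov" (degrees; the focal length in pixels is half the picture's height over the tangent of half this angle, whatever the lens; pixels are square), "cx", "cy" (the principal point, pixels), "T" (4x4, takes a point from camera to world coordinates). Camera axes: x right, y down, z forward; pixel columns grow to the right and rows downward; lengths in m; the calibration is good to about 2 mm. A picture is of the moment at which its call begins: read the wrist's pose just before it. get_calibration takes no time and is no camera call; for the wrist camera it gives the pose at the moment of the call.
- hand_in(): hands the job in; it is judged then, once.
Trained networks look in the newest picture that a camera, given by its name, has taken for a name from the list of things; names that differ only in an ending like _2 or _b are one class to them, and where a whole thing is asked for, a point or a joint stands for the part that bears it (a point fixed in the world has none). Each returns a list of dicts, best first, with "conf" (0 to 1); they miss things now and then, are a little off and sometimes report something else, mostly with a low value. They report only what shows in the picture. A call takes as long as a camera call. They do not tell look-alikes from the thing itself.
- cut_out(camera, thing): "region" (384x512 bool, what is visible of it) and "bbox" ([left, top, right, bottom] in pixels, round what is visible of it).
The state is a dict: "time": time; "q": joint angles; "joint_velocities": joint speeds; "joint_torque": joint torques, N m; "position": TCP position; "tool_rot": TCP orientation; "ft_force": force on the tool from outside, world axes, zero at the start; "moment": the same for the moment, N m; "grip_width": finger opening in m; "grip_force": force on a finger pad.
Only numpy, scipy, OpenCV 4.12 (cv2) and the standard library are available. Lean on these libraries where they do the work, as an engineer would, in place of code of your own. Each camera call takes 0.05 s, during which the arm holds its last target. There are 200 camera calls.

## Working session

There is one attempt and no reset: what is moved stays moved. The work goes in short steps, Python scripts to look and compute and a shell command to move; the robot and the scene stay as the last step left them, time stands still between calls to the robot, and variables do not carry over. Pictures are saved under pics/ and viewed, at most 10 in all, crops included, and the job is handed in when it is done.

```bash
ls; mkdir -p pics; cat > h.py <<'E'
import numpy as np, cv2
from rig import get_obs, camera, get_calibration, hand_in, cut_out
from scipy.spatial.transform import Rotation as R
def K(n):
    c=get_calibration(n); f=192/np.tan(np.radians(c["vertical_fov"])/2); return f,c["cx"],c["cy"],np.array(c["T"])
def ray(n,u,v,z,cal=None):
    f,cx,cy,T=cal or K(n); d=T[:3,:3]@np.array([(u-cx)/f,(v-cy)/f,1]); o=T[:3,3]
    return o+d*(z-o[2])/d[2]
def proj(n,p,cal=None):
    f,cx,cy,T=cal or K(n); q=T[:3,:3].T@(np.array(p)-T[:3,3]); return np.array([cx+f*q[0]/q[2],cy+f*q[1]/q[2]])
def save(n,name):
    im=camera(n); cv2.imwrite(f"pics/{name}.png",im[:,:,::-1]); return im
E
python3 - <<'E'
from h import *
a=save("scene","s0");b=save("side","d0")
w=save("wrist","w0")
m=np.vstack([np.hstack([a,b]),np.hstack([w,w*0])])
cv2.imwrite("pics/all.png",cv2.resize(m[:,:,::-1],(800,600),interpolation=cv2.INTER_AREA))
o=get_obs();print(o)
for n in ("scene","side","wrist"):
    c=get_calibration(n);print(n,c)
    for t in ["instrument","cover","pry_tool","tray","wash_bottle","post_stand","vial_jar"]:
        print(t,[(round(x["conf"],2),x["bbox"]) for x in cut_out(n,t)][:4])
E
```

```text
pics
{'time': 0.15, 'q': array([-1.78494701e-01,  5.28275317e-01,  1.43361028e+00, -2.43014484e-06,
        1.18138982e+00, -1.78484039e-01]), 'joint_velocities': array([-0.00025427, -0.00285169, -0.00328083,  0.00063825, -0.00051043,
       -0.00105701]), 'joint_torque': array([ 9.14956272e-04, -4.40429199e+01, -1.76841742e+01,  6.33679633e-02,
        5.52540855e-02, -1.06930895e-04]), 'position': array([6.24427631e-01, 1.35325990e-04, 2.14981763e-01]), 'tool_rot': array([ 7.07109974e-01,  7.07103088e-01, -4.80788208e-04, -6.90481295e-04]), 'ft_force': array([-0.55599952,  1.06464599, -0.26877698]), 'moment': array([-0.01577307, -0.00423115, -0.00011796]), 'grip_force': 0.0, 'grip_width': 0.08695925774966137}
scene {'vertical_fov': 45.11426724075817, 'cx': 251.37535003782492, 'cy': 193.9388065934125, 'T': array([[-0.50132525,  0.51324874, -0.69659797,  1.34699055],
       [ 0.86524835,  0.30134849, -0.40066742,  0.54470262],
       [ 0.0042767 , -0.80359494, -0.59516123,  0.82678578],
       [ 0.        ,  0.        ,  0.        ,  1.        ]])}
instrument [(0.84, [141.4, 205.3, 2
[... 1365 characters left out ...]
'cx': 252.15907664061163, 'cy': 193.66649957241182, 'T': array([[ 9.99999966e-01, -2.55609694e-04, -4.44758642e-05,
         6.25082336e-01],
       [-2.57916910e-04, -9.60765688e-01, -2.77361183e-01,
         7.66793031e-02],
       [ 2.81653227e-05,  2.77361185e-01, -9.60765722e-01,
         3.84264569e-01],
       [ 0.00000000e+00,  0.00000000e+00,  0.00000000e+00,
         1.00000000e+00]])}
instrument [(0.68, [220.9, 78.9, 372.0, 249.6]), (0.24, [247.3, 156.3, 313.4, 209.3])]
cover [(0.61, [249.9, 156.5, 317.5, 212.8])]
pry_tool []
tray [(0.73, [83.3, 191.3, 173.7, 251.9]), (0.56, [150.6, 294.2, 195.7, 312.0])]
wash_bottle []
post_stand []
vial_jar [(0.19, [148.6, 294.5, 196.9, 312.3])]
```

View pics/s0.png

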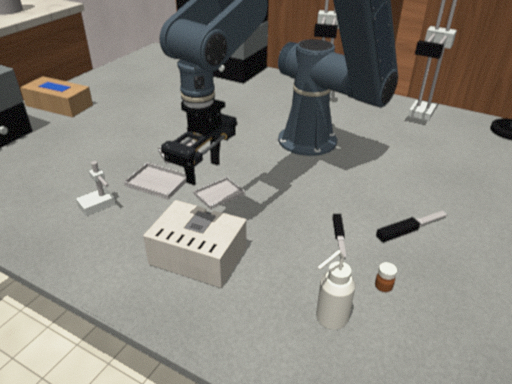

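View pics/all.png

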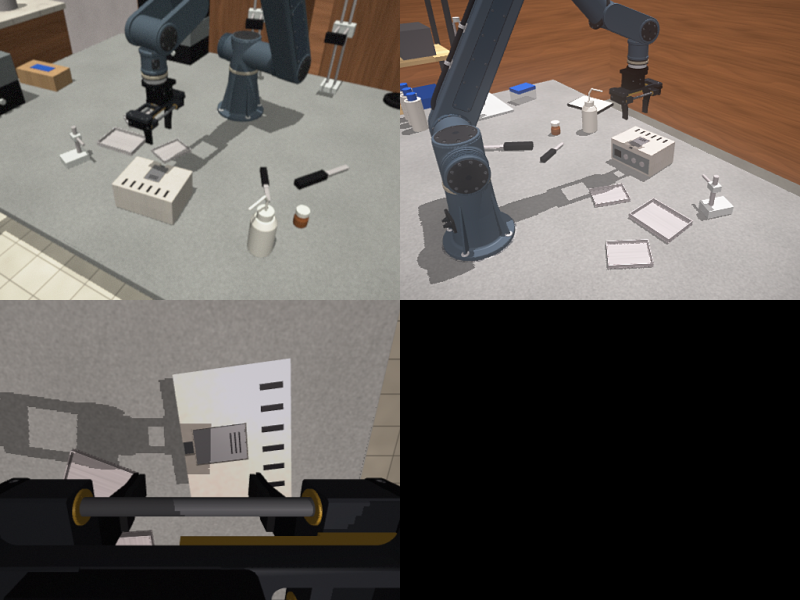

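```bash
python3 - <<'E'
from h import *
for n,t,z,k in [("scene","pry_tool",.012,2),("side","pry_tool",.012,2),("scene","tray",.018,2),("side","tray",.018,3),("wrist","cover",.1,1),("wrist","instrument",.1,1),("scene","cover",.1,1),("side","cover",.1,1)]:
    cal=K(n)
    for x in cut_out(n,t)[:k]:
        v,u=np.nonzero(x["region"])
        P=np.array([ray(n,a,b,z,cal)[:2] for a,b in zip(u,v)])*1000
        (c,s,a)=cv2.minAreaRect(P.astype(np.float32))
        print(n,t,round(x["conf"],2),len(u),"c",np.round(c,0),"size",np.round(s,0),"ang",round(a,1), "mean",P.mean(0).round())
im=cv2.imread("pics/s0.png");d=cv2.imread("pics/d0.png");w=cv2.imread("pics/w0.png")
f=lambda i,a,b,c,e,s:cv2.resize(i[b:e,a:c],s,interpolation=cv2.INTER_CUBIC)
m=np.vstack([np.hstack([f(im,300,190,460,310,(400,300)),f(d,230,220,390,350,(400,300))]),np.hstack([f(w,210,70,390,205,(400,300)),f(d,255,150,375,240,(400,300))])])
cv2.imwrite("pics/c1.png",m)
E
```

```text
scene pry_tool 0.75 369 c [426. 283.] size [169.  31.] ang 27.2 mean [416. 279.]
scene pry_tool 0.72 786 c [289. 439.] size [ 54. 239.] ang 57.7 mean [311. 428.]
side pry_tool 0.66 496 c [299. 442.] size [ 76. 207.] ang 57.5 mean [315. 432.]
side pry_tool 0.51 297 c [420. 284.] size [180.  46.] ang 32.3 mean [409. 276.]
scene tray 0.83 1410 c [ 481. -288.] size [139. 178.] ang 3.5 mean [ 484. -286.]
scene tray 0.72 902 c [439. -88.] size [107. 131.] ang 67.0 mean [441. -88.]
side tray 0.84 2589 c [ 465. -301.] size [139. 174.] ang 4.6 mean [ 461. -306.]
side tray 0.7 2077 c [ 291. -349.] size [105. 125.] ang 55.8 mean [ 290. -351.]
side tray 0.55 1124 c [ 418. -106.] size [111. 125.] ang 67.7 mean [ 415. -108.]
wrist cover 0.61 2979 c [658.   5.] size [74. 52.] ang 7.5 mean [658.   6.]
wrist instrument 0.68 19571 c [680.  11.] size [151. 194.] ang 7.1 mean [682.  30.]
scene cover 0.68 403 c [656.   2.] size [75. 52.] ang 6.2 mean [657.   2.]
side cover 0.5 167 c [652.   1.] size [71. 47.] ang 7.9 mean [652.   1.]
```

View pics/c1.png

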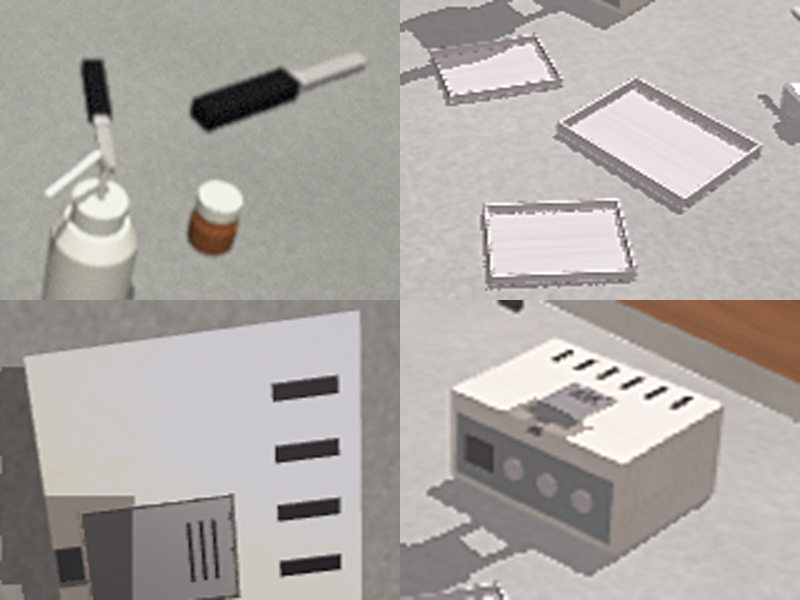

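```bash
cat >> h.py <<'E'
def plan(p=None,yaw=None,pitch=0):
    "shift (units) and turn (units) from measured pose to TCP p (mm), tool x heading yaw deg, tool pitched tip-up by pitch"
    o=get_obs(); r=R.from_quat(o["tool_rot"]); P=o["position"]*1000
    print("t",round(o["time"],2),"P",P.round(1),"euler x-axis",r.as_matrix()[:,0].round(3),"z-axis",r.as_matrix()[:,2].round(3),"F",o["ft_force"].round(1),"w",round(o["grip_width"]*1000,1))
    if p is not None: print("shift",(r.inv().apply(np.array(p)-P)/80).round(3))
    if yaw is not None:
        y=np.radians(yaw);X=np.array([np.cos(y),np.sin(y),0]);Z=np.array([0,0,-1.]);M=R.from_matrix(np.c_[X,np.cross(Z,X),Z])
        M=R.from_rotvec(np.radians(pitch)*np.cross(X,[0,0,1]))*M
        print("turn",((r.inv()*M).as_rotvec()/(np.pi/2)).round(3))
E
python3 - <<'E'
from h import *
for n,p in [("scene",(335,318)),("side",(242,170)),("scene",(386,286)),("side",(200,174))]: print(n,(ray(n,*p,0)*1000).round())
plan([400,272,215],30)
E
python3 -m inch '[0.85,-0.7,0,0,0,0, 0.85,-0.7,0,0,0,0, 0.85,-0.7,0,0,0,0]' 60
python3 -m inch '[0.85,-0.7,0,0,0,0, 0.85,-0.7,0,0,0,0, 0.85,-0.7,0,0,0,0]'
```

```text
scene [684. 378.   0.]
side [662. 345.  -0.]
scene [535. 448.   0.]
side [524. 415.   0.]
t 1.6 P [625.    0.  215.7] euler x-axis [ 0.  1. -0.] z-axis [-0. -0. -1.] F [-0.2  0.5  1.2] w 86.9
shift [ 3.4   -2.812  0.009]
turn [-0.     0.     0.667]
time: 1.85
position: [0.563, 0.0724, 0.2151]
tool_rot: [0.706, 0.708, -0.002, -0.004]
ft_force: [-0.6, 0.1, -1.2]
grip_width: 0.0744
grip_force: 0.0
time: 2.1
position: [0.507, 0.14, 0.2154]
tool_rot: [0.706, 0.708, -0.002, -0.003]
ft_force: [-0.7, -0.3, -0.5]
grip_width: 0.0615
grip_force: 0.0
```

```bash

python3 -m inch '[0.85,-0.7,0,0,0,0, 0.85,-0.7,0,0,0,0, 0.85,-0.7,0,0,0,0]' >/dev/null
python3 -m inch '[0.85,-0.7,0,0,0,0.07, 0.85,-0.7,0,0,0,0.15, 0.85,-0.7,0,0,0,0.22, 0.85,-0.7,0,0,0,0.3, 0.85,-0.7,0,0,0,0.37, 0.85,-0.7,0,0,0,0.45, 0.85,-0.7,0,0,0,0.52, 0.85,-0.7,0,0,0,0.6, 0.85,-0.7,0,0,0,0.667, 0.85,-0.7,0,0,0,0.667,0.85,-0.7,0,0,0,0.667]'
python3 - <<'E'
from h import *
cal=K("wrist"); im=save("wrist","w1")
for x in cut_out("wrist","pry_tool"):
    v,u=np.nonzero(x["region"])
    P=np.array([ray("wrist",a,b,.015,cal)[:2] for a,b in zip(u,v)])*1000
    g=im[v,u].mean(1)<90
    for nm,Q in (("all",P),("dark",P[g]),("light",P[~g])):
        if len(Q)>5: c,s,a=cv2.minAreaRect(Q.astype(np.float32)); print(round(x["conf"],2),nm,len(Q),np.round(c,1),np.round(s,1),round(a,1))
plan()
E
```

```text
time: 3.27
position: [0.4014, 0.2719, 0.2159]
tool_rot: [0.966, 0.26, 0.0, 0.0]
ft_force: [0.7, -0.1, 0.7]
grip_width: 0.0599
grip_force: 0.0
0.87 all 1764 [431.4 289.3] [164.7  26.2] 27.3
0.87 dark 1038 [397.9 273.2] [90.5 24.1] 27.2
0.87 light 726 [431.5 289.2] [164.   23.2] 30.6
0.64 all 3196 [294.6 445.8] [ 35.1 230.5] 55.8
0.64 dark 2285 [333.8 418.7] [ 34.2 132.5] 55.7
0.64 light 911 [294.2 445.2] [ 34.8 230.5] 56.8
t 3.37 P [401.3 271.9 215.8] euler x-axis [0.865 0.501 0.   ] z-axis [ 0.  0. -1.] F [-0.1 -0.9 -0. ] w 60.3
```

View pics/w1.png

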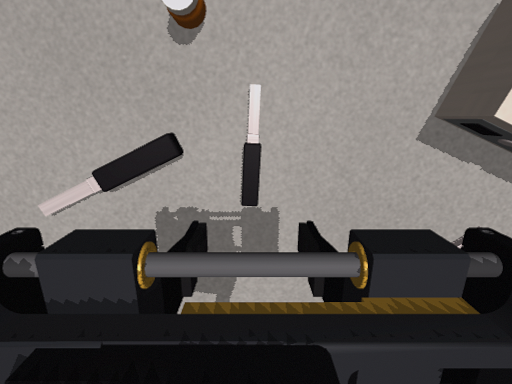

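```bash

python3 -m inch '[0.152,-0.011,0.5,0,0,0.03, 0.152,-0.011,1,0,0,0.03, 0.152,-0.011,1,0,0,0.03]' >/dev/null
python3 -m inch '[0,0,0.4,0,0,0, 0,0,0.75,0,0,0, 0,0,1,0,0,0, 0,0,1,0,0,0]'
python3 - <<'E'
from h import *
cal=K("wrist"); im=save("wrist","w2")
for x in cut_out("wrist","pry_tool"):
    v,u=np.nonzero(x["region"])
    P=np.array([ray("wrist",a,b,.015,cal)[:2] for a,b in zip(u,v)])*1000
    c,s,a=cv2.minAreaRect(P.astype(np.float32)); print(round(x["conf"],2),len(P),np.round(c,1),np.round(s,1),round(a,1))
plan([411.4,278.8,24],27.3)
E
```

```text
time: 3.95
position: [0.4091, 0.278, 0.054]
tool_rot: [0.972, 0.236, -0.003, 0.0]
ft_force: [-1.1, 0.7, 0.5]
grip_width: 0.0601
grip_force: 0.0
0.63 4202 [440.9 294.1] [142.  24.] 26.6
0.61 4928 [340.  414.6] [ 35.1 124.9] 55.1
t 4.05 P [411.3 279.   56.7] euler x-axis [ 0.888  0.459 -0.   ] z-axis [-0. -0. -1.] F [ 0.2 -0.5 -0.5] w 60.1
shift [-0.     0.002  0.409]
turn [-0.  0.  0.]
```

View pics/w2.png

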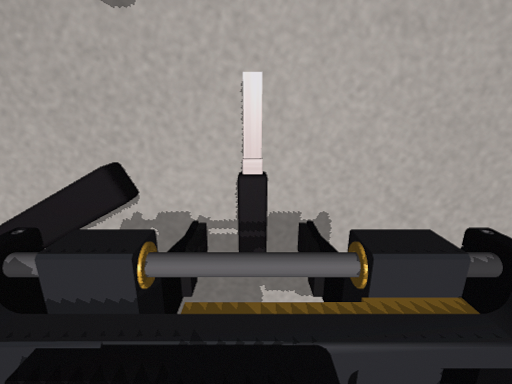

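```bash

python3 -m inch '[0,0,0.2,0,0,0, 0,0,0.4,0,0,0, 0,0,0.4,0,0,0, 0,0,0.4,0,0,0]' 60 >/dev/null
python3 -m inch '[0,0,0,0,0,0, 0,0,0,0,0,0, 0,0,0,0,0,0, 0,0,0,0,0,0, 0,0,0,0,0,0, 0,0,0,0,0,0]' 15 50
python3 -m inch '[0,0,0,0,0,0, 0,0,-0.2,0,0,0, 0,0,-0.5,0,0,0, 0,0,-1,0,0,0, 0,0,-1,0,0,0, 0,0,-1,0,0,0]'
python3 - <<'E'
from h import *
cal=K("wrist"); im=save("wrist","w3"); o=get_obs();P0=o["position"]
for x in cut_out("wrist","pry_tool")[:1]:
    v,u=np.nonzero(x["region"])
    P=np.array([ray("wrist",a,b,P0[2]-.014,cal) for a,b in zip(u,v)])
    L=R.from_quat(o["tool_rot"]).inv().apply(P-P0)*1000
    c,s,a=cv2.minAreaRect(L[:,:2].astype(np.float32)); print(round(x["conf"],2),len(P),np.round(c,1),np.round(s,1),round(a,1),L.max(0), u[v==v.min()].mean(),v.min())
    for lo in range(35,100,10):
        q=L[(L[:,0]>lo)&(L[:,0]<lo+10)]
        if len(q):print(lo,q[:,1].min().round(1),q[:,1].max().round(1))
plan()
E
```

```text
time: 4.88
position: [0.4111, 0.2789, 0.024]
tool_rot: [0.972, 0.236, 0.0, -0.0]
ft_force: [0.5, -0.3, -0.5]
grip_width: 0.0281
grip_force: 0.0
time: 5.38
position: [0.4126, 0.2795, 0.1057]
tool_rot: [0.972, 0.236, 0.003, -0.0]
ft_force: [0.5, 0.4, 0.9]
grip_width: 0.0151
grip_force: 0.0
0.96 4316 [  17.5 -115.8] [102.4  24.7] 62.0 [ 50.32285236 -67.02755969  14.06675743] 141.0 158
35 -107.0 -67.5
45 -88.8 -72.8
t 5.48 P [410.5 278.6 103.5] euler x-axis [ 0.889  0.458 -0.001] z-axis [-0.001 -0.    -1.   ] F [ 0.3  0.3 -0.5] w 14.6
```

View pics/w3.png

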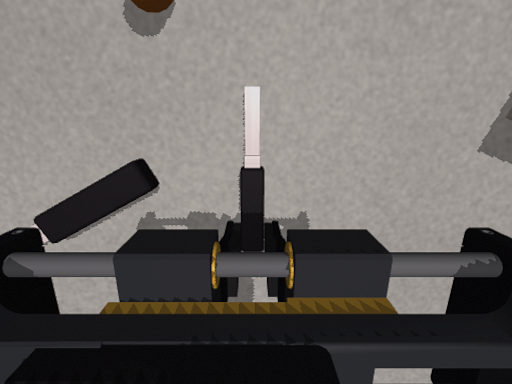

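```bash
python3 - <<'E'
from h import *
cal=K("wrist"); im=camera("wrist")
for x in cut_out("wrist","pry_tool"):
    v,u=np.nonzero(x["region"])
    P=np.array([ray("wrist",a,b,.015,cal)[:2] for a,b in zip(u,v)])*1000
    c,s,a=cv2.minAreaRect(P.astype(np.float32)); print(round(x["conf"],2),len(P),np.round(c,1),np.round(s,1),round(a,1))
E
```

```text
0.9 3213 [430.9 289.3] [164.2  23.8] 27.3
0.55 4367 [331.1 420.8] [ 34.3 143.8] 55.6
```

```bash

python3 -m inch '[0,0,0,0,0,0, 0,0,0,0,0,0, 0,0,0.3,0,0,0, 0,0,0.6,0,0,0, 0,0,0.9,0,0,0, 0,0,1,0,0,0, 0,0,1,0,0,0, 0,0,1,0,0,0]' 45
python3 -m inch '[0,0,0,0,0,0, 0,0,0,0,0,0, 0,0,0,0,0,0, 0,0,0,0,0,0, 0,0,0,0,0,0, 0,0,0,0,0,0, 0,0,0,0,0,0, 0,0,0,0,0,0, 0,0,0,0,0,0]' 15 50
```

```text
time: 6.25
position: [0.4108, 0.2788, 0.0234]
tool_rot: [0.972, 0.236, -0.001, 0.0]
ft_force: [0.4, 0.1, -0.3]
grip_width: 0.0447
grip_force: 0.0
time: 7.0
position: [0.4111, 0.2789, 0.0237]
tool_rot: [0.972, 0.236, -0.0, -0.0]
ft_force: [0.6, -0.4, 0.1]
grip_width: 0.015
grip_force: 0.0
```

```bash
python3 - <<'E'
from h import *
w=save("wrist","w4");d=save("side","d4");s=save("scene","s4")
u,v=proj("side",get_obs()["position"]).astype(int);a,b=proj("scene",get_obs()["position"]).astype(int)
f=lambda i,a,b,h:cv2.resize(i[max(b-h*3//4,0):b+h*3//4,max(a-h,0):a+h],(400,300),interpolation=cv2.INTER_CUBIC)
m=np.vstack([np.hstack([cv2.resize(w,(400,300)),f(w,252,240,70)]),np.hstack([f(d,u,v,40),f(s,a,b,40)])])
cv2.imwrite("pics/c4.png",m[:,:,::-1])
E
```

```text
(no output)
```

View pics/c4.png

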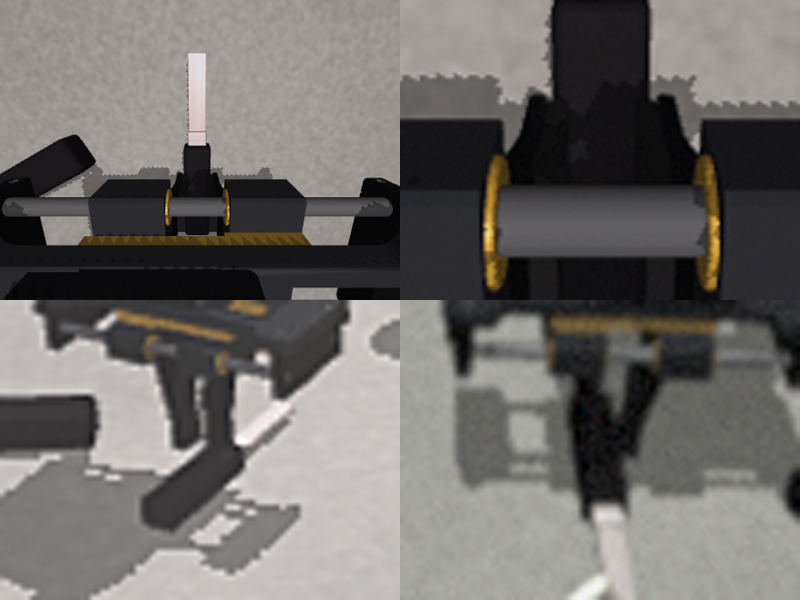

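```bash
python3 - <<'E'
from h import *
o=get_obs();P=o["position"];M=R.from_quat(o["tool_rot"]).as_matrix()
plan()
for n in("side","scene"):
    c=proj(n,P).astype(int);
    for s in (-1,1):
        print(n,s,[((proj(n,P+M[:,1]*s*.0145+M[:,2]*h)-c)*5+[200,150]).round().tolist() for h in (-.02,-.01,0,.01,.022)])
    # expected handle front/back top edges
    X=np.array([.889,.458,0]);t=np.array([.4314,.2893,0])+.0825*X
    print([((proj(n,t-X*d+np.array([0,0,.02]))-c)*5+[200,150]).round().tolist() for d in(.075,.165)])
E
```

```text
t 7.15 P [411.  278.9  23.7] euler x-axis [ 0.889  0.458 -0.   ] z-axis [-0. -0. -1.] F [-0.6 -0.9 -0. ] w 14.7
side -1 [[181.0, 121.0], [183.0, 134.0], [184.0, 148.0], [185.0, 161.0], [187.0, 177.0]]
side 1 [[220.0, 130.0], [221.0, 143.0], [222.0, 157.0], [223.0, 170.0], [224.0, 186.0]]
[[228.0, 136.0], [153.0, 200.0]]
scene -1 [[235.0, 125.0], [232.0, 140.0], [230.0, 154.0], [228.0, 168.0], [225.0, 185.0]]
scene 1 [[179.0, 124.0], [177.0, 138.0], [175.0, 152.0], [173.0, 167.0], [171.0, 183.0]]
[[208.0, 196.0], [191.0, 89.0]]
```

```bash
python3 - <<'E'
from h import *
for n in("scene","side"):
  for s in(-1,1):
    print(n,s,[proj(n,[.6244+s*.051,0,.215-h]).round().tolist() for h in(-.02,0,.022)])
im=cv2.imread("pics/s0.png")[130:195,155:245];d=cv2.imread("pics/d0.png")[75:160,380:440]
for n in("d0",): pass
m=np.hstack([cv2.resize(im,(400,289),interpolation=cv2.INTER_CUBIC),cv2.resize(cv2.imread("pics/d0.png")[75:157,396:510],(400,289),interpolation=cv2.INTER_CUBIC)])
cv2.imwrite("pics/c5.png",m)
E
python3 -m inch '[0,0,0,0,0,0, 0,0,0,0,0,0, 0,0,0,0,0,0, 0,0,0,0,0,0, 0,0,0,0,0,0]' 45
python3 -m inch '[0,0,0.03,0,0,0, 0,0,0.05,0,0,0, 0,0,0.05,0,0,0]'
```

```text
scene -1 [[216.0, 158.0], [216.0, 165.0], [216.0, 173.0]]
scene 1 [[190.0, 179.0], [191.0, 186.0], [192.0, 194.0]]
side -1 [[287.0, 147.0], [287.0, 154.0], [287.0, 161.0]]
side 1 [[314.0, 138.0], [313.0, 145.0], [313.0, 151.0]]
time: 7.57
position: [0.4111, 0.2789, 0.0237]
tool_rot: [0.972, 0.236, -0.0, 0.0]
ft_force: [-0.4, -0.3, -1.1]
grip_width: 0.0398
grip_force: 0.0
time: 7.82
position: [0.4108, 0.2788, 0.0194]
tool_rot: [0.972, 0.236, -0.0, 0.0]
ft_force: [0.0, 0.2, 0.4]
grip_width: 0.0445
grip_force: 0.0
```

View pics/c5.png

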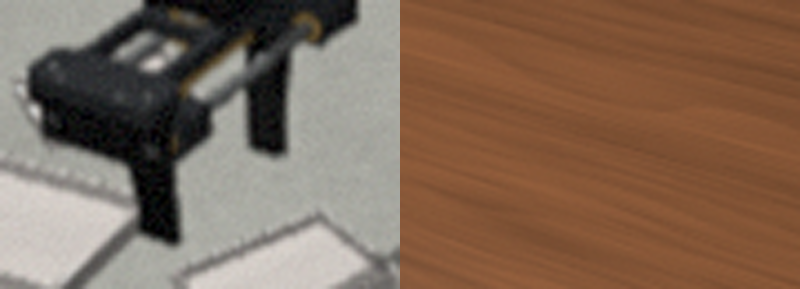

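```bash

python3 -m inch '[0,0,0.05,0,0,0, 0,0,0.1,0,0,0, 0,0,0.1,0,0,0]'
python3 -m inch '[0,0,0.03,0,0,0, 0,0,0.05,0,0,0, 0,0,0.05,0,0,0]'
```

```text
time: 8.07
position: [0.4106, 0.2787, 0.011]
tool_rot: [0.972, 0.236, -0.001, 0.0]
ft_force: [1.1, 0.7, -0.2]
grip_width: 0.0447
grip_force: 0.0
time: 8.32
position: [0.4109, 0.2788, 0.0074]
tool_rot: [0.972, 0.236, -0.0, 0.0]
ft_force: [-0.4, 0.0, -0.2]
grip_width: 0.0452
grip_force: 0.0
```

```bash

python3 -m inch '[0,0,0.03,0,0,0, 0,0,0.03,0,0,0]'
python3 -m inch '[0,0,0,0,0,0, 0,0,0,0,0,0, 0,0,0,0,0,0, 0,0,0,0,0,0, 0,0,0,0,0,0, 0,0,0,0,0,0, 0,0,0,0,0,0]' 15 50
```

```text
time: 8.48
position: [0.411, 0.2788, 0.0051]
tool_rot: [0.972, 0.236, -0.0, 0.0]
ft_force: [0.7, -0.0, 0.5]
grip_width: 0.0447
grip_force: 0.0
time: 9.07
position: [0.4111, 0.2789, 0.0054]
tool_rot: [0.972, 0.236, 0.0, -0.0]
ft_force: [-0.5, 0.0, 0.3]
grip_width: 0.0229
grip_force: 50.0
```

```bash
cat >> h.py <<'E'
def blade(dz=.0046):
    o=get_obs();cal=K("wrist"); im=camera("wrist");P0=o["position"];M=R.from_quat(o["tool_rot"])
    f,cx,cy,T=cal
    for x in cut_out("wrist","pry_tool"):
        v,u=np.nonzero(x["region"]); n=M.as_matrix()[:,2]; p0=P0-n*(dz+.0015)
        d=np.c_[(u-cx)/f,(v-cy)/f,np.ones(len(u))]@T[:3,:3].T; o3=T[:3,3]
        P=o3+d*(((p0-o3)@n)/(d@n))[:,None]; L=M.inv().apply(P-P0)*1000
        if abs(np.median(L[:,1]))>15: continue
        q=L[(L[:,0]>45)]
        c=np.polyfit(q[:,0],q[:,1],1)
        print("conf",round(x["conf"],2),"tipx",np.percentile(L[:,0],99.9).round(1),"y range",q[:,1].min().round(1),q[:,1].max().round(1),"slope",c[0].round(4),"y@100",np.polyval(c,100).round(2)); return
    print("not seen")
E
python3 -m inch '[0,0,-0.1,0,0,0, 0,0,-0.3,0,0,0, 0,0,-0.6,0,0,0, 0,0,-0.9,0,0,0, 0,0,-1,0,0,0, 0,0,-1,0,0,0]'
python3 -c "
from h import *
blade()
for t in ['instrument','cover']:
  for x in cut_out('wrist',t): print(t,x['conf'],x['bbox'])
plan()"
```

```text
time: 9.57
position: [0.4125, 0.2795, 0.0875]
tool_rot: [0.972, 0.236, 0.003, -0.0]
ft_force: [-0.5, 1.2, -1.9]
grip_width: 0.023
grip_force: 50.0
conf 0.71 tipx 105.3 y range -8.0 7.1 slope 0.0095 y@100 -0.19
t 9.77 P [410.1 278.5  84.3] euler x-axis [ 0.889  0.458 -0.002] z-axis [-0.002 -0.001 -1.   ] F [ 0.2 -0.3 -1.4] w 23.1
```

```bash

python3 -m inch '[-0.05,0.15,-0.1,0,0,0, -0.15,0.45,-0.11,0,0,0, -0.295,0.897,-0.11,0,0,0]' >/dev/null
python3 -m inch '[-0.1,0.3,-0.05,0,0,0, -0.2,0.6,-0.11,0,0,0, -0.295,0.897,-0.11,0,0,0]' >/dev/null
python3 -m inch '[-0.1,0.3,-0.05,0,0,0, -0.2,0.6,-0.11,0,0,0, -0.295,0.897,-0.11,0,0,0]' 
python3 -m inch '[-0.1,0.3,-0.05,0,0,0.06, -0.2,0.6,-0.11,0,0,0.12, -0.26,0.8,-0.11,0,0,0.18, -0.295,0.897,-0.11,0,0,0.223, -0.295,0.897,-0.11,0,0,0.223, -0.295,0.897,-0.11,0,0,0.223]' 
cat > look.py <<'E'
from h import *
import sys
cal=K("wrist"); im=save("wrist",sys.argv[1])
for t in ("cover","instrument"):
    for x in cut_out("wrist",t)[:1]:
        v,u=np.nonzero(x["region"])
        P=np.array([ray("wrist",a,b,.1,cal)[:2] for a,b in zip(u,v)])*1000
        c,s,a=cv2.minAreaRect(P.astype(np.float32)); print(t,round(x["conf"],2),len(P),np.round(c,1),np.round(s,1),round(a,1))
blade();plan()
E
python3 look.py w6
```

```text
time: 10.52
position: [0.4463, 0.0539, 0.1111]
tool_rot: [0.972, 0.236, -0.001, -0.0]
ft_force: [0.2, 0.2, -0.2]
grip_width: 0.0231
grip_force: 50.0
time: 11.02
position: [0.4578, -0.0196, 0.1195]
tool_rot: [0.998, 0.063, -0.001, -0.001]
ft_force: [-0.8, 0.5, -0.9]
grip_width: 0.0232
grip_force: 50.0
instrument 0.63 9500 [591.   -3.7] [ 19.3 185. ] 7.2
conf 0.79 tipx 104.6 y range -7.5 6.5 slope -0.0009 y@100 -0.53
t 11.27 P [458.2 -18.6 120.3] euler x-axis [ 0.992  0.127 -0.001] z-axis [-0.001  0.    -1.   ] F [-0.7  0.4 -0.4] w 23.3
```

View pics/w6.png

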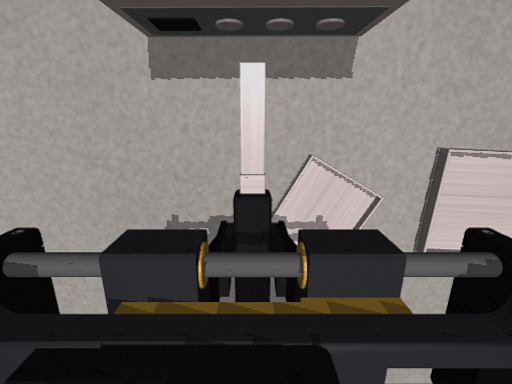

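```bash

python3 - <<'E'
from h import *
a=ray("wrist",148,37,0)*1000;b=ray("wrist",358,37,0)*1000;print(a,b,(a+b)/2)
E
python3 -m inch '[0.15,0,0,0,0,0, 0.35,0,0,0,0,0, 0.5,0,0,0,0,0, 0.5,0,0,0,0,0, 0.5,0,0,0,0,0]' 
python3 look.py w7
python3 - <<'E'
from h import *
im=cv2.imread("pics/w7.png",0);print(im[0:110:6,150:360:8])
E
```

```text
[593.72024239 100.3202397    0.        ] [619.38429441 -99.9210301    0.        ] [6.06552268e+02 1.99604800e-01 0.00000000e+00]
time: 11.68
position: [0.4982, -0.0139, 0.1204]
tool_rot: [0.998, 0.064, -0.0, -0.0]
ft_force: [-0.9, -0.5, -0.9]
grip_width: 0.0231
grip_force: 50.0
cover 0.93 3253 [630.4   1.1] [22.3 50.2] 7.3
instrument 0.8 22138 [ 6.176e+02 -4.000e-01] [ 48.2 201. ] 7.3
conf 0.6 tipx 105.1 y range -8.0 7.1 slope -0.0047 y@100 -0.66
t 11.93 P [497.3 -14.3 120.4] euler x-axis [ 0.992  0.125 -0.001] z-axis [-0.001  0.    -1.   ] F [-0.3  0.1 -0.1] w 23.1
[[227 227 227 227 227 228 228 228 208 171 172 172 172 172 171 172 172 172
  173 229 228 228 228 227 227 227 227]
 [227 227 227 227 227 228 228 228 193 172 172 172 172 173 173 172 173 172
  173 229 228 229 228 227 227 227 227]
 [227 227 227 228 227 228 229 229 188 173 173 174 173 173 173 173 173 173
  175 229 229 229 229 227 227 228 227]
 [227 228 228 228 228 229 229 229 169 174 175 175 174 174 174 173 175 174
  175 229 229 228 229 228 228 227 227]
 [227 228 227 228 228 229 229 229 100 174 174 176 176 175 175 175 175 174
 
[... 920 characters left out ...]
  85  83  84  83  84]
 [ 44  13  16  17  17  20  11  45  46 118 147 108 229 231 231 115 140 120
   45  46  46 108 138 125  46  46  46]
 [167 100 100 103 101 104  98  98 106 100 104 101 228 231 231 106 101 105
  100 103 104 102 106 105 102 108 169]
 [166 107 104 102 100 102 106 101 104 104 107 106 227 230 231 101 106 108
  100 107 109 108 108 109 102 106 164]
 [159 106 106 109 106 105 104 100 111 102 103  99 226 230 230 106 109 106
  114 104 101 104 108 109 106 102 167]
 [162 104 109 101 103 105 102 104 107 102 103 102 225 229 231 103 103 105
  107 101 106 103 107 105 107 163 160]
 [164 107 102 104 100 106 104 109 106 105 106 108 224 229 229 104 110 109
  106 110 105 107 106 105 108 164 160]]
```

```bash

python3 - <<'E'
from h import *
im=cv2.imread("pics/w7.png",0).astype(int)
for r in(50,54,58,62): print(r,im[r,234:284].tolist())
for c in(215,300): print(c,im[30:75,c].tolist())
print(im[36:85,262].tolist()); print(im[36:85,254].tolist())
E
```

```text
50 [230, 230, 230, 230, 232, 226, 179, 121, 107, 110, 110, 111, 110, 110, 110, 112, 111, 111, 111, 112, 110, 107, 111, 111, 110, 110, 111, 110, 111, 110, 110, 111, 111, 111, 110, 123, 122, 154, 237, 231, 230, 230, 230, 230, 230, 230, 230, 230, 230, 230]
54 [230, 230, 230, 231, 231, 226, 179, 120, 106, 109, 109, 109, 109, 110, 110, 110, 109, 110, 110, 109, 110, 110, 109, 110, 111, 110, 110, 111, 110, 110, 110, 111, 110, 110, 112, 102, 72, 157, 237, 231, 230, 230, 230, 230, 230, 230, 230, 230, 230, 230]
58 [230, 230, 230, 230, 232, 226, 178, 118, 102, 105, 104, 104, 105, 106, 106, 105, 106, 106, 105, 106, 106, 107, 106, 107, 107, 106, 106, 106, 106, 106, 106, 106, 106, 106, 107, 99, 70, 157, 238, 232, 230, 230, 230, 230, 230, 230, 230, 230, 230, 230]
62 [230, 230, 230, 230, 231, 231, 221, 177, 161, 163, 162, 163, 163, 163, 163, 163, 163, 163, 163, 163, 164, 163, 163, 162, 163, 163, 163, 163, 163, 164, 156, 124, 104, 106, 104, 112, 125, 171, 236, 231, 230, 230, 230, 230, 230, 230, 230, 230, 230, 230]
215 [231, 201, 195, 195, 194, 194, 193, 215, 195, 189, 186, 207, 229, 230, 230, 230, 230, 229, 230, 230, 230, 230, 230, 230, 230, 230, 230, 230, 230, 230, 230, 230, 230, 230, 231, 237, 176, 89, 71, 74, 74, 74, 94, 54, 44]
300 [230, 231, 230, 230, 230, 231, 230, 230, 230, 230, 230, 230, 230, 230, 230, 230, 230, 230, 230, 230, 230, 230, 230, 230, 230, 230, 230, 230, 230, 230, 230, 230, 230, 231, 232, 239, 144, 77, 71, 73, 74, 79, 84, 53, 45]
[179, 170, 97, 41, 88, 149, 153, 153, 152, 154, 134, 112, 109, 109, 111, 109, 108, 110, 110, 109, 106, 105, 106, 106, 104, 101, 163, 231, 232, 231, 231, 231, 231, 231, 231, 231, 231, 231, 231, 230, 231, 231, 231, 231, 231, 231, 231, 231, 231]
[178, 171, 99, 41, 89, 150, 155, 154, 155, 156, 138, 71, 53, 91, 110, 111, 108, 110, 110, 108, 106, 104, 106, 106, 103, 101, 164, 231, 231, 230, 230, 231, 230, 231, 230, 230, 230, 230, 231, 230, 230, 230, 231, 230, 231, 231, 230, 231, 231]
```

```bash

python3 - <<'E'
from h import *
o=get_obs();M=R.from_quat(o["tool_rot"]);P=o["position"]
im=cv2.imread("pics/w7.png",0).astype(int)
L=lambda u,v,z:(M.inv().apply(ray("wrist",u,v,z)-P)*1000).round(1)
for r in(80,100,120,140):
    row=im[r,225:285];b=np.nonzero(row>190)[0];print(r,b.min()+225,b.max()+225,L(b.min()+224.5,r,P[2]+.0061),L(b.max()+225.5,r,P[2]+.0061))
print("slot",L(240.4,54,.1),L(271.3,54,.1))
print("front",L(215,66.3,.1),L(300,66,.1),"coverfront",L(256,39.2,.1),L(215,39.5,.1), "tip",L(254,62,P[2]+.0061))
E
```

```text
80 240 264 [95.9 -7.8 -6.2] [95.9  6.3 -6.2]
100 241 264 [85.3 -7.4 -6.2] [85.3  6.4 -6.2]
120 241 264 [74.2 -7.5 -6.2] [74.2  6.5 -6.2]
140 241 263 [62.7 -7.6 -6.2] [62.7  6.1 -6.2]
slot [114.5  -8.2  20.3] [114.5  11.6  20.3]
front [107.4 -24.7  20.3] [107.5  30.3  20.3] coverfront [123.    1.8  20.3] [122.8 -24.1  20.3] tip [105.1   0.3  -6.2]
```

```bash

python3 -m inch '[0.08,0.029,0.1,0,0,0, 0.154,0.029,0.1,0,0,0, 0.154,0.029,0.1,0,0,0, 0.154,0.029,0.2,0,0,0, 0.154,0.029,0.3,0,0,0, 0.154,0.029,0.36,0,0,0, 0.154,0.029,0.386,0,0,0, 0.154,0.029,0.386,0,0,0, 0.154,0.029,0.386,0,0,0]' 
python3 -m inch '[0,0,0.007,0,0,0, 0,0,0.007,0,0,0]' 
python3 -m inch '[0,0,0.007,0,0,0, 0,0,0.007,0,0,0]' 
python3 look.py w8
```

```text
time: 12.68
position: [0.5106, -0.0152, 0.0894]
tool_rot: [0.998, 0.063, -0.0, -0.0]
ft_force: [0.4, -0.4, -1.0]
grip_width: 0.0233
grip_force: 50.0
time: 12.85
position: [0.511, -0.0153, 0.0893]
tool_rot: [0.998, 0.063, 0.0, 0.0]
ft_force: [0.6, -0.8, -0.1]
grip_width: 0.0234
grip_force: 50.0
time: 13.02
position: [0.511, -0.0153, 0.0887]
tool_rot: [0.998, 0.063, 0.0, 0.0]
ft_force: [-0.7, 0.3, -0.7]
grip_width: 0.0232
grip_force: 50.0
cover 0.81 4806 [631.3   1.4] [22.8 50.4] 7.2
instrument 0.81 29330 [6.201e+02 2.000e-01] [ 45.3 199.9] 7.2
conf 0.89 tipx 104.6 y range -7.9 7.0 slope -0.0011 y@100 -0.56
t 13.27 P [510.9 -15.3  88.6] euler x-axis [0.992 0.125 0.   ] z-axis [ 0. -0. -1.] F [ 0.5 -0.2 -1.5] w 23.2
```

```bash

for i in 1; do python3 -m inch '[0,0,0.006,0,0,0, 0,0,0.006,0,0,0]' | grep -E "pos|ft"; done
python3 -m inch '[0,0,0.006,0,0,0, 0,0,0.006,0,0,0]' | grep -E "pos|ft"
python3 -m inch '[0,0,0.006,0,0,0, 0,0,0.006,0,0,0]' | grep -E "pos|ft"
python3 - <<'E'
from h import *
o=get_obs();M=R.from_quat(o["tool_rot"]);P=o["position"];im=save("wrist","w9").mean(2).astype(int)
print(o["ft_force"],P)
for r in(20,28,36,44,50,56): print(r,im[r,225:290].tolist())
E
```

```text
position: [0.5109, -0.0152, 0.088]
ft_force: [-0.5, 0.7, -1.2]
position: [0.5108, -0.0153, 0.0875]
ft_force: [0.5, -0.5, -1.3]
position: [0.5109, -0.0153, 0.0871]
ft_force: [0.4, -0.1, -1.0]
[ 0.36286143 -0.06460814 -0.99281458] [ 0.51090885 -0.01526665  0.08706398]
20 [167, 167, 166, 168, 168, 167, 168, 168, 168, 167, 167, 168, 168, 168, 168, 168, 168, 169, 168, 167, 168, 169, 167, 168, 169, 169, 168, 168, 168, 168, 169, 168, 168, 169, 168, 169, 169, 168, 168, 169, 168, 169, 168, 168, 168, 168, 168, 169, 169, 169, 168, 167, 168, 169, 169, 169, 169, 169, 169, 169, 169, 169, 169, 169, 169]
28 [168, 168, 168, 169, 169, 168, 169, 169, 168, 169, 168, 169, 168, 169, 168, 168, 169, 169, 169, 169, 169, 169, 168, 169, 169, 170, 169, 169, 170, 170, 169, 169, 169, 169, 170, 170, 169, 169, 170, 170, 169, 169, 169, 169, 170, 170, 170, 170, 170, 170, 170, 170, 169, 170, 169, 170, 169, 169, 169, 169, 169, 170, 170, 171, 170]
36 [170, 169, 169, 169, 170, 170, 169, 170, 169, 169, 170, 170, 169, 169, 170, 170, 170, 170, 170, 170, 170, 169, 170, 169, 169, 170, 169, 170, 170, 170, 170, 170, 170, 170, 1
[... 440 characters left out ...]
3, 173, 173, 172, 173, 173, 173, 174, 173]
50 [165, 165, 165, 165, 165, 167, 156, 127, 135, 149, 147, 147, 147, 147, 148, 148, 148, 148, 148, 148, 148, 151, 149, 149, 150, 150, 149, 149, 148, 148, 148, 148, 148, 149, 149, 149, 150, 150, 149, 149, 149, 149, 149, 135, 140, 192, 188, 188, 188, 188, 187, 187, 187, 187, 187, 187, 187, 187, 187, 188, 188, 188, 187, 188, 188]
56 [229, 229, 229, 229, 230, 232, 210, 102, 111, 115, 114, 114, 115, 114, 115, 115, 115, 115, 115, 115, 116, 115, 115, 115, 114, 137, 176, 176, 162, 132, 126, 110, 110, 110, 111, 111, 111, 112, 113, 113, 114, 113, 121, 111, 153, 236, 230, 229, 229, 229, 229, 229, 229, 229, 229, 229, 229, 228, 229, 229, 229, 229, 229, 229, 229]
```

```bash

python3 - <<'E'
from h import *
o=get_obs();M=R.from_quat(o["tool_rot"]);P=o["position"];im=cv2.imread("pics/w9.png",0).astype(int)
L=lambda u,v,z:(M.inv().apply(ray("wrist",u,v,z)-P)*1000).round(1)
for r in(66,74,90,110):
    row=im[r,225:285];b=np.nonzero(row>190)[0];print(r,row[10:45].tolist() if r<80 else '',L(b.min()+224.5,r,P[2]+.0061),L(b.max()+225.5,r,P[2]+.0061))
print("slot",L(231.3,56,.1),L(269.2,56,.1),"cov",L(250,50,.1))
print(im[48:80,238].tolist(),im[48:80,215].tolist())
E
python3 -m inch '[0,0,0.006,0,0,0, 0,0,0.006,0,0,0]' | grep -E "pos|ft"
python3 -m inch '[0,0,0.006,0,0,0, 0,0,0.006,0,0,0]' | grep -E "pos|ft"
python3 -m inch '[0,0,0.006,0,0,0, 0,0,0.006,0,0,0]' | grep -E "pos|ft"
```

```text
66 [102, 103, 102, 98, 140, 214, 231, 228, 227, 227, 227, 227, 227, 227, 227, 228, 228, 228, 228, 228, 228, 228, 228, 228, 228, 228, 228, 228, 230, 221, 150, 100, 96, 89, 169] [103.1 -16.   -6.1] [103.1  17.3  -6.1]
74 [102, 103, 105, 88, 92, 187, 233, 228, 227, 227, 227, 226, 227, 227, 227, 227, 228, 228, 228, 228, 228, 228, 228, 228, 227, 227, 229, 228, 231, 216, 126, 72, 100, 104, 169] [ 99.  -16.2  -6.1] [99.  17.4 -6.1]
90  [90.6 -7.3 -6.1] [90.6  6.3 -6.1]
110  [79.8 -7.4 -6.1] [79.8  6.5 -6.1]
slot [106.8 -11.7 -12.9] [106.8   8.3 -12.9] cov [109.6  -1.8 -12.9]
[36, 88, 149, 154, 152, 151, 152, 156, 115, 61, 99, 104, 104, 103, 101, 100, 101, 101, 98, 98, 96, 98, 87, 85, 85, 86, 88, 85, 83, 83, 93, 93] [37, 87, 167, 228, 229, 227, 227, 228, 228, 227, 228, 228, 228, 228, 228, 228, 228, 228, 228, 228, 228, 227, 228, 228, 228, 228, 228, 228, 228, 227, 229, 234]
position: [0.5109, -0.0153, 0.0866]
ft_force: [0.2, -0.5, -0.5]
position: [0.5109, -0.0153, 0.0862]
ft_force: [-0.9, 0.8, 0.7]
position: [0.5109, -0.0153, 0.0857]
ft_force: [-0.9, -0.7, 1.0]
```

```bash

python3 -m inch '[0,-0.015,-0.016,0,0,0, 0,-0.015,-0.016,0,0,0]' | grep -E "pos|ft"
python3 -m inch '[0.04,0,0,0,0,0, 0.07,0,0,0,0,0, 0.07,0,0,0,0,0]' | grep -E "pos|ft"
python3 -m inch '[0.03,0,0,0,0,0, 0.05,0,0,0,0,0, 0.05,0,0,0,0,0]' | grep -E "pos|ft"
```

```text
position: [0.5109, -0.014, 0.0871]
ft_force: [-0.4, -0.0, -1.5]
position: [0.5173, -0.0134, 0.087]
ft_force: [0.3, 0.4, -0.5]
position: [0.5208, -0.0129, 0.087]
ft_force: [0.2, 0.2, -0.4]
```

```bash

python3 -m inch '[0.03,0,0,0,0,0, 0.05,0,0,0,0,0, 0.05,0,0,0,0,0]' | grep -E "pos|ft"
python3 - <<'E'
from h import *
o=get_obs();M=R.from_quat(o["tool_rot"]);P=o["position"];im=save("wrist","w10").mean(2).astype(int)
L=lambda u,v,z:(M.inv().apply(ray("wrist",u,v,z)-P)*1000).round(1)
print(o["ft_force"],P)
print("v",im[40:100,252].tolist());print(im[40:100,215].tolist())
for r in (76,84): print(r,im[r,222:285].tolist())
for r in(56,60,64,68):print(r,L(252,r,.1))
E
```

```text
position: [0.5248, -0.0124, 0.087]
ft_force: [0.8, -0.8, -0.2]
[ 0.84512711 -0.82863449 -0.23578594] [ 0.52479485 -0.0123994   0.08699659]
v [155, 155, 155, 156, 155, 155, 155, 156, 156, 155, 156, 156, 156, 155, 155, 154, 155, 156, 156, 156, 156, 155, 156, 155, 156, 156, 155, 156, 155, 155, 156, 156, 156, 157, 159, 135, 69, 53, 128, 133, 129, 165, 169, 164, 217, 221, 219, 219, 219, 220, 219, 219, 219, 219, 218, 218, 218, 218, 217, 217]
[154, 155, 156, 155, 155, 155, 155, 155, 155, 156, 155, 155, 155, 155, 155, 155, 155, 155, 155, 155, 155, 155, 155, 155, 155, 156, 156, 156, 156, 156, 156, 157, 156, 157, 159, 141, 82, 57, 138, 160, 218, 222, 220, 220, 219, 220, 220, 220, 220, 220, 220, 221, 219, 220, 219, 220, 219, 219, 219, 219]
76 [80, 80, 80, 80, 79, 79, 79, 78, 77, 78, 79, 78, 76, 73, 72, 71, 71, 71, 71, 71, 71, 71, 71, 71, 71, 71, 69, 69, 70, 69, 69, 69, 70, 70, 68, 68, 68, 68, 68, 68, 67, 67, 67, 66, 66, 66, 66, 66, 65, 66, 65, 65, 64, 64, 63, 62, 61, 62, 61, 62, 62, 62, 61]
84 [220, 220, 221, 220, 220, 220, 220, 220, 220, 220, 222, 215, 160, 70, 64, 64, 62, 95, 177, 226, 220, 218, 219, 217, 207, 209, 210, 213, 213, 214, 217, 222, 220, 220, 220, 220, 219, 219, 219, 219, 221, 223, 195, 79, 55, 57, 58, 66, 106, 178, 225, 221, 220, 220, 220, 220, 220, 220, 220, 220, 221, 220, 220]
56 [106.7  -0.8 -12.9]
60 [104.8  -0.8 -12.9]
64 [102.9  -0.8 -12.9]
68 [100.9  -0.8 -12.9]
```

```bash

python3 -m inch '[0.002,0,0.03,0,0.017,0, 0.004,0,0.058,0,0.035,0, 0.008,0,0.09,0,0.0556,0, 0.012,0,0.12,0,0.074,0, 0.017,0,0.15,0,0.0925,0, 0.023,0,0.178,0,0.111,0, 0.023,0,0.178,0,0.111,0]'
python3 -m inch '[0,0,0,0,0,0]' >/dev/null
python3 look.py w11
```

```text
time: 15.87
position: [0.5254, -0.0122, 0.0725]
tool_rot: [0.994, 0.062, 0.087, -0.006]
ft_force: [0.4, 0.3, -1.1]
grip_width: 0.0231
grip_force: 50.0
cover 0.57 7087 [638.    2.3] [38.1 51.1] 7.2
instrument 0.63 36547 [6.245e+02 4.000e-01] [ 65.3 199.8] 7.2
conf 0.76 tipx 98.4 y range -7.3 6.7 slope -0.0043 y@100 -0.39
t 16.2 P [525.4 -12.   72.6] euler x-axis [0.977 0.124 0.172] z-axis [ 0.17   0.022 -0.985] F [-2.7 -1.   0.8] w 23.3
```

```bash

python3 -m inch '[0.004,0,0.044,0,0.028,0, 0.008,0,0.088,0,0.0556,0, 0.012,0,0.117,0,0.074,0, 0.012,0,0.117,0,0.074,0]'
python3 -m inch '[0.004,0,0.044,0,0.028,0, 0.008,0,0.088,0,0.0556,0, 0.008,0,0.088,0,0.0556,0,0.008,0,0.088,0,0.0556,0]'
python3 look.py w12
python3 - <<'E'
from h import *
im=cv2.imread("pics/w12.png",0).astype(int);print(im[30:130,215].tolist());print(im[30:130,252].tolist())
E
```

```text
time: 16.53
position: [0.5277, -0.0117, 0.0631]
tool_rot: [0.988, 0.061, 0.144, -0.009]
ft_force: [-1.0, 0.6, 0.1]
grip_width: 0.0233
grip_force: 50.0
time: 16.87
position: [0.5322, -0.0114, 0.0573]
tool_rot: [0.98, 0.062, 0.188, -0.012]
ft_force: [0.2, 0.7, -0.3]
grip_width: 0.0235
grip_force: 50.0
cover 0.78 6320 [644.6   3.2] [41.2 52.4] 7.2
instrument 0.95 41536 [6.219e+02 3.000e-01] [ 87.  200.5] 7.2
conf 0.91 tipx 101.9 y range -7.4 6.7 slope -0.0013 y@100 -0.51
t 17.12 P [532.  -11.5  57.4] euler x-axis [0.922 0.117 0.37 ] z-axis [ 0.367  0.046 -0.929] F [-0.1 -0.3 -0. ] w 23.6
[140, 140, 140, 141, 140, 141, 141, 141, 140, 141, 141, 141, 141, 141, 141, 142, 142, 142, 142, 142, 142, 142, 142, 142, 142, 142, 143, 144, 143, 143, 143, 145, 133, 102, 60, 51, 51, 50, 45, 116, 149, 151, 151, 153, 153, 154, 153, 146, 232, 235, 234, 233, 233, 233, 233, 233, 233, 233, 233, 233, 233, 232, 233, 233, 232, 232, 232, 232, 232, 233, 235, 244, 123, 75, 80, 81, 81, 80, 81, 80, 79, 80, 80, 81, 80, 80, 81, 91, 64, 50, 49, 49, 49, 50, 49, 49, 49, 50, 49, 47]
[140, 139, 141, 141, 141, 141, 142, 142, 142, 142, 142, 142, 142, 142, 142, 142, 142, 142, 143, 143, 143, 143, 143, 143, 144, 143, 143, 143, 145, 144, 144, 148, 129, 93, 54, 51, 52, 49, 41, 143, 149, 147, 146, 145, 145, 146, 146, 146, 145, 144, 142, 182, 204, 205, 204, 204, 203, 203, 204, 204, 204, 203, 202, 202, 203, 203, 202, 202, 201, 201, 201, 200, 200, 200, 199, 199, 199, 199, 199, 200, 198, 199, 198, 199, 198, 198, 198, 198, 198, 198, 198, 197, 197, 197, 197, 197, 197, 196, 196, 196]
```

```bash

python3 -m inch '[0,0,-0.044,0,-0.028,0, 0,0,-0.088,0,-0.0556,0, 0,0,-0.088,0,-0.0556,0]'
python3 -m inch '[-0.1,0,0,0,0,0, -0.3,0,0,0,0,0, -0.5,0,0,0,0,0, -0.7,0,0,0,0,0, -0.7,0,0,0,0,0]'
python3 - <<'E'
from h import *
save("wrist","w13");save("side","d13");save("scene","s13");plan()
for n in("wrist","side","scene"):
    for x in cut_out(n,"cover")[:1]:
        v,u=np.nonzero(x["region"]);cal=K(n)
        for z in(.1,.105,.109):
            P=np.array([ray(n,a,b,z,cal)[:2] for a,b in zip(u,v)])*1000
            c,s,a=cv2.minAreaRect(P.astype(np.float32)); print(n,z,round(x["conf"],2),len(P),np.round(c,1),np.round(s,1),round(a,1))
d=cv2.imread("pics/d13.png")[155:225,265:360];w=cv2.imread("pics/w13.png")[0:250]
cv2.imwrite("pics/c13.png",np.vstack([cv2.resize(w,(600,293)),cv2.resize(d,(407,300),interpolation=cv2.INTER_CUBIC).copy() if 0 else cv2.resize(d,(600,300),interpolation=cv2.INTER_CUBIC)]))
im=cv2.imread("pics/w13.png",0).astype(int);print(im[0:130:2,225].tolist())
E
```

```text
time: 17.37
position: [0.5302, -0.0095, 0.0627]
tool_rot: [0.986, 0.063, 0.153, -0.013]
ft_force: [0.5, 0.8, -0.5]
grip_width: 0.023
grip_force: 50.0
time: 17.78
position: [0.476, -0.0155, 0.0452]
tool_rot: [0.986, 0.063, 0.153, -0.014]
ft_force: [-0.8, -0.0, -0.9]
grip_width: 0.0231
grip_force: 50.0
t 17.93 P [477.4 -15.8  45.5] euler x-axis [0.945 0.12  0.305] z-axis [ 0.302  0.047 -0.952] F [-0.1  0.5 -0.9] w 22.8
side 0.1 0.5 173 [655.4   4.6] [64.2 57.2] 3.0
side 0.105 0.5 173 [648.8  -2.1] [63.7 56.8] 3.0
side 0.109 0.5 173 [643.6  -7.5] [63.3 56.4] 3.0
scene 0.1 0.65 474 [6.533e+02 6.000e-01] [87.6 53.7] 11.4
scene 0.105 0.65 474 [658.    4.3] [87.  53.3] 11.4
scene 0.109 0.65 474 [661.9   7.3] [86.5 53. ] 11.4
[71, 71, 72, 72, 73, 71, 71, 68, 42, 42, 42, 43, 43, 43, 42, 44, 44, 44, 37, 125, 74, 62, 62, 61, 61, 63, 63, 63, 63, 45, 45, 44, 43, 44, 43, 69, 68, 102, 101, 102, 103, 104, 103, 103, 104, 104, 103, 103, 104, 107, 107, 103, 102, 103, 103, 101, 101, 103, 100, 158, 156, 151, 148, 156, 165]
```

```bash

python3 -m inch '[-0.05,0,0,0,-0.06,0, -0.1,0,0,0,-0.13,0, -0.1,0,0,0,-0.198,0, -0.1,0,0,0,-0.198,0, -0.1,0,0,0,-0.198,0]' >/dev/null
python3 -c "
from h import *
plan([440,150,45],7.2);blade()"
```

```text
t 18.5 P [472.2  -8.1  42.7] euler x-axis [0.982 0.136 0.13 ] z-axis [ 0.122  0.065 -0.99 ] F [ 1.   0.5 -1.1] w 23.3
shift [-0.124 -2.012  0.052]
turn [-0.031 -0.083  0.009]
conf 0.82 tipx 104.6 y range -8.0 6.9 slope -0.0014 y@100 -0.5
```

```bash

python3 -c "
from h import *
plan([440,150,45],7.2);print(get_obs()['q'])"
python3 -m inch '[0,0,0,0,0,0, 0,0,0,0,0,0]' >/dev/null
python3 -c "
from h import *
plan([440,150,45],7.2);print(get_obs()['q'])"
```

```text
t 18.6 P [476.1  -8.6  43.3] euler x-axis [0.981 0.138 0.138] z-axis [ 0.13   0.065 -0.989] F [ 0.2  0.3 -0.7] w 23.2
shift [-0.166 -2.026  0.049]
turn [-0.03  -0.088  0.011]
[-0.32312442  0.62122282  2.03987594  0.27341532  0.39006023  0.85584659]
t 18.77 P [472.4  -7.2  42.6] euler x-axis [0.982 0.135 0.134] z-axis [ 0.126  0.068 -0.99 ] F [-0.2 -0.6 -1.2] w 23.4
shift [-0.127 -2.001  0.054]
turn [-0.033 -0.085  0.009]
[-0.32436786  0.62146045  2.04629551  0.27988816  0.38935738  0.85114474]
```

```bash

python3 -c "
from h import *
plan([470,71,60],7.2)"
python3 -m inch '[0.05,-0.25,-0.1,0,-0.02,0, 0.13,-0.5,-0.2,-0.01,-0.04,0, 0.14,-0.75,-0.25,-0.02,-0.06,0, 0.15,-0.98,-0.25,-0.033,-0.085,0.009, 0.15,-0.98,-0.25,-0.033,-0.085,0.009, 0.15,-0.98,-0.25,-0.033,-0.085,0.009]'  >/dev/null
python3 -c "
from h import *
plan([470,150,60],7.2)"
```

```text
t 18.77 P [472.4  -7.2  42.6] euler x-axis [0.982 0.135 0.134] z-axis [ 0.126  0.068 -0.99 ] F [-0.2 -0.6 -1.2] w 23.4
shift [ 0.133 -0.981 -0.152]
turn [-0.033 -0.085  0.009]
t 19.27 P [470.2  71.5  67.7] euler x-axis [0.992 0.129 0.001] z-axis [ 0.001 -0.    -1.   ] F [-0.   0.6 -0.5] w 23.1
shift [ 0.124 -0.974  0.096]
turn [ 0.    -0.     0.002]
```

Level again. Move sideways, lower and release.

```bash

python3 -m inch '[0.06,-0.4,0,0,0,0, 0.12,-0.8,0.05,0,0,0, 0.124,-0.974,0.1,0,0,0, 0.124,-0.974,0.1,0,0,0, 0.124,-0.974,0.1,0,0,0]'  >/dev/null
python3 -m inch '[0,0,0.2,0,0,0, 0,0,0.4,0,0,0, 0,0,0.55,0,0,0, 0,0,0.6,0,0,0, 0,0,0.6,0,0,0]' | grep -E "pos|rot|ft"
python3 -m inch '[0,0,0.04,0,0,0, 0,0,0.065,0,0,0, 0,0,0.065,0,0,0]' | grep -E "pos|rot|ft"
```

```text
position: [0.4701, 0.1471, 0.0109]
tool_rot: [0.998, 0.062, -0.001, 0.001]
ft_force: [-0.7, 0.2, -1.5]
position: [0.4712, 0.1482, 0.0068]
tool_rot: [0.998, 0.063, 0.001, 0.001]
ft_force: [0.4, 0.4, 0.2]
```

```bash

python3 -m inch '[0,0,0.01,0,0,0, 0,0,0.01,0,0,0]' | grep -E "pos|rot|ft"
python3 -m inch '[0,0,0,0,0,0, 0,0,0,0,0,0, 0,0,0,0,0,0, 0,0,0,0,0,0, 0,0,0,0,0,0, 0,0,0,0,0,0]' 50 | grep -E "pos|width|ft"
python3 -m inch '[0,0,-0.2,0,0,0, 0,0,-0.5,0,0,0, 0,0,-1,0,0,0, 0,0,-1,0,0,0]' >/dev/null
python3 -m inch '[0,0,-0.5,0,0,0, 0,0,-1,0,0,0, 0,0,-1,0,0,0]' 80
python3 - <<'E'
from h import *
cal=K("wrist");save("wrist","w14")
for t,z in(("pry_tool",.015),("cover",.105)):
    for x in cut_out("wrist",t)[:2]:
        v,u=np.nonzero(x["region"])
        P=np.array([ray("wrist",a,b,z,cal)[:2] for a,b in zip(u,v)])*1000
        c,s,a=cv2.minAreaRect(P.astype(np.float32)); print(t,round(x["conf"],2),len(P),np.round(c,1),np.round(s,1),round(a,1))
plan([625,-3,180],97.2)
E
```

```text
position: [0.4711, 0.1486, 0.006]
tool_rot: [0.998, 0.063, 0.001, 0.001]
ft_force: [0.1, 0.9, -1.1]
position: [0.4709, 0.1486, 0.0058]
ft_force: [0.2, -0.7, -0.3]
grip_width: 0.0489
time: 21.6
position: [0.4754, 0.1494, 0.1714]
tool_rot: [0.998, 0.063, 0.007, 0.001]
ft_force: [1.6, 0.2, 1.4]
grip_width: 0.063
grip_force: 0.0
pry_tool 0.7 2052 [493.6 151.7] [163.3  25.1] 6.3
pry_tool 0.6 479 [380.4 396. ] [21.  53.6] 34.3
cover 0.79 3608 [639.6   2.6] [36.8 56. ] 7.3
t 21.75 P [470.5 148.8 165.8] euler x-axis [0.992 0.126 0.001] z-axis [ 0.001 -0.002 -1.   ] F [-0.5 -0.1 -0.3] w 74.0
shift [ 1.677  2.126 -0.173]
turn [ 0.001  0.    -1.   ]
```

```bash

python3 -m inch '[0.25,0.3,0,0,0,0, 0.578,0.693,0,0,0,0, 0.578,0.693,0,0,0,0]' 66 >/dev/null
python3 -m inch '[0.3,0.36,0,0,0,0, 0.578,0.693,0,0,0,0, 0.578,0.693,0,0,0,0]' >/dev/null
python3 -m inch '[0.3,0.36,0,0,0,0, 0.578,0.693,0,0,0,0, 0.578,0.693,0,0,-0.04,0, 0.578,0.693,0,0,-0.079,0, 0.578,0.693,0,0,-0.079,0]' >/dev/null
python3 - <<'E'
from h import *
plan([629,1.2,120],7.2,-7.1)
cal=K("wrist");im=save("wrist","w15");save("scene","s15");save("side","d15")
for x in cut_out("wrist","cover")[:1]:
    v,u=np.nonzero(x["region"]);print(x["bbox"],x["conf"])
    for z in(.1,.105,.109):
        P=np.array([ray("wrist",a,b,z,cal)[:2] for a,b in zip(u,v)])*1000
        c,s,a=cv2.minAreaRect(P.astype(np.float32)); print(z,len(P),np.round(c,1),np.round(s,1),round(a,1))
w=cv2.imread("pics/w15.png");s=cv2.imread("pics/s15.png")[165:285,130:290];d=cv2.imread("pics/d15.png")[120:240,240:400]
cv2.imwrite("pics/c15.png",np.hstack([cv2.resize(w[:,100:400],(400,512)),np.vstack([cv2.resize(s,(340,256),interpolation=cv2.INTER_CUBIC),cv2.resize(d,(340,256),interpolation=cv2.INTER_CUBIC)])]))
E
```

```text
t 22.67 P [630.2   0.9 163.2] euler x-axis [ 0.984  0.124 -0.127] z-axis [-0.125 -0.017 -0.992] F [0.5 1.3 0.2] w 65.8
shift [ 0.054 -0.006  0.537]
turn [ 0.001  0.002 -0.   ]
[223.2, 123.2, 284.1, 209.1] 0.82
0.1 4872 [655.5   4.6] [74.7 50.8] 7.1
0.105 4872 [657.1   4.9] [73.  49.6] 7.1
0.109 4872 [658.4   5. ] [71.6 48.7] 7.1
```

View pics/c15.png

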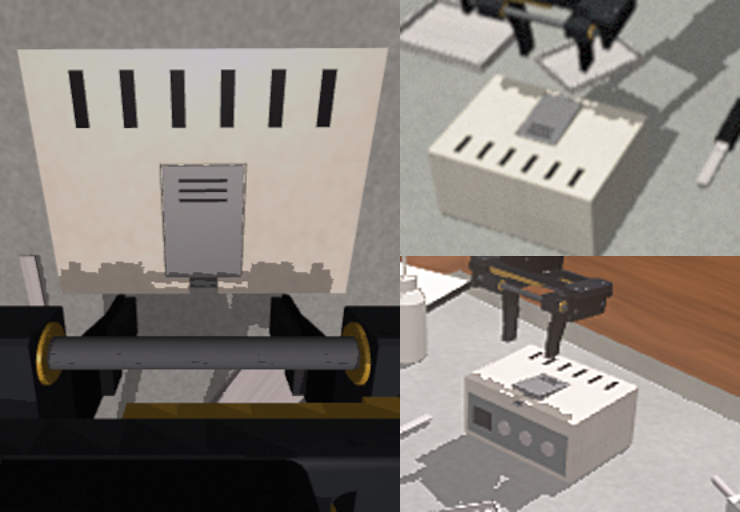

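```bash

python3 -c "
from h import *
plan([629,1.2,120],7.2,-7.1)"
python3 -m inch '[0.02,-0.006,0.2,0,0,0, 0.04,-0.006,0.4,0,0,0, 0.054,-0.006,0.537,0,0,0, 0.054,-0.006,0.537,0,0,0, 0.054,-0.006,0.537,0,0,0]' >/dev/null
python3 -c "
from h import *
plan([629,1.2,108],7.2,-7.1)"
python3 -m inch '[0.005,0,0.04,0,0,0, 0.01,0,0.075,0,0,0, 0.013,0,0.1,0,0,0, 0.013,0,0.1,0,0,0]'| grep -E "pos|ft"
python3 -m inch '[0.003,0,0.025,0,0,0, 0.003,0,0.025,0,0,0]'| grep -E "pos|ft"
python3 -m inch '[0.003,0,0.025,0,0,0, 0.003,0,0.025,0,0,0]'| grep -E "pos|ft"
```

```text
t 22.87 P [627.7   1.9 164.9] euler x-axis [ 0.984  0.125 -0.126] z-axis [-0.125 -0.017 -0.992] F [-0.4 -0.9  0.6] w 66.1
shift [0.086 0.01  0.554]
turn [0.001 0.001 0.001]
t 23.28 P [627.3   1.9 122.4] euler x-axis [ 0.984  0.125 -0.125] z-axis [-0.124 -0.017 -0.992] F [ 0.8 -0.4  0.8] w 66.0
shift [0.043 0.011 0.176]
turn [0.001 0.001 0.   ]
position: [0.6283, 0.0015, 0.1148]
ft_force: [-0.3, 0.3, -0.5]
position: [0.6283, 0.0015, 0.1127]
ft_force: [-0.4, 0.2, -0.2]
position: [0.6281, 0.0015, 0.1105]
ft_force: [-0.1, 0.7, 0.6]
```

```bash

python3 -m inch '[0.003,0,0.025,0,0,0, 0.003,0,0.025,0,0,0]'| grep -E "pos|ft"
python3 -m inch '[0.003,0,0.025,0,0,0, 0.003,0,0.025,0,0,0]'| grep -E "pos|ft"
python3 -m inch '[0.003,0,0.02,0,0,0, 0.003,0,0.02,0,0,0]'| grep -E "pos|ft"
python3 -m inch '[0.002,0,0.012,0,0,0, 0.002,0,0.012,0,0,0]'| grep -E "pos|ft"
```

```text
position: [0.6281, 0.0015, 0.1084]
ft_force: [-0.8, -0.3, -0.0]
position: [0.6281, 0.0015, 0.1064]
ft_force: [0.1, -0.4, 0.1]
position: [0.6282, 0.0015, 0.1048]
ft_force: [-0.4, 0.1, -0.8]
position: [0.6283, 0.0015, 0.104]
ft_force: [0.3, 0.0, -0.0]
```

```bash

python3 -m inch '[0.002,0,0.012,0,0,0, 0.002,0,0.012,0,0,0]'| grep -E "pos|ft"
python3 -m inch '[0.002,0,0.012,0,0,0, 0.002,0,0.012,0,0,0]'| grep -E "pos|ft"
python3 -m inch '[0.002,0,0.012,0,0,0, 0.002,0,0.012,0,0,0]'| grep -E "pos|ft"
```

```text
position: [0.6283, 0.0015, 0.1031]
ft_force: [0.0, -0.1, -0.8]
position: [0.6284, 0.0015, 0.1021]
ft_force: [0.0, 0.4, -0.2]
position: [0.6284, 0.0016, 0.1011]
ft_force: [-0.9, 0.4, -0.6]
```

```bash

python3 -m inch '[0.001,0,0.01,0,0,0, 0.001,0,0.01,0,0,0]'| grep -E "pos|ft"
python3 -m inch '[0.001,0,0.01,0,0,0, 0.001,0,0.01,0,0,0]'| grep -E "pos|ft"
python3 -m inch '[0.001,0,0.01,0,0,0, 0.001,0,0.01,0,0,0]'| grep -E "pos|ft"
```

```text
position: [0.6284, 0.0015, 0.1003]
ft_force: [-0.1, 0.5, 0.3]
position: [0.6284, 0.0015, 0.0995]
ft_force: [0.0, -0.4, -0.9]
position: [0.6284, 0.0015, 0.0987]
ft_force: [-0.3, -0.3, 0.1]
```

```bash

python3 -m inch '[0,0,0,0,0,0, 0,0,0,0,0,0, 0,0,0,0,0,0, 0,0,0,0,0,0, 0,0,0,0,0,0, 0,0,0,0,0,0, 0,0,0,0,0,0]' 42 12
```

```text
time: 26.2
position: [0.6285, 0.0013, 0.0989]
tool_rot: [0.996, 0.063, -0.062, 0.005]
ft_force: [0.7, -1.3, 0.3]
grip_width: 0.0495
grip_force: 12.0
```

```bash

python3 -m inch '[0,0,0,0,0,0, 0,0,0,0,0,0, 0.001,0,0.01,0,0,0, 0.001,0,0.01,0,0,0, 0.001,0,0.01,0,0,0]' 57| grep -E "pos|ft|width"
python3 -m inch '[0.001,0,0.01,0,0,0, 0.001,0,0.01,0,0,0]'| grep -E "pos|ft"
python3 -m inch '[0.001,0,0.01,0,0,0, 0.001,0,0.01,0,0,0]'| grep -E "pos|ft"
python3 -m inch '[0.001,0,0.01,0,0,0, 0.001,0,0.01,0,0,0]'| grep -E "pos|ft"
```

```text
position: [0.6283, 0.0017, 0.0979]
ft_force: [0.4, -0.1, -0.5]
grip_width: 0.0569
position: [0.6283, 0.0016, 0.0971]
ft_force: [-0.5, 0.2, -0.5]
position: [0.6283, 0.0015, 0.0963]
ft_force: [-0.4, 0.5, -0.4]
position: [0.6283, 0.0015, 0.0955]
ft_force: [-0.3, 0.2, 0.4]
```

```bash

python3 -m inch '[0.001,0,0.01,0,0,0, 0.001,0,0.01,0,0,0]'| grep -E "pos|ft"
python3 -m inch '[0.001,0,0.01,0,0,0, 0.001,0,0.01,0,0,0]'| grep -E "pos|ft"
python3 -m inch '[0.001,0,0.01,0,0,0, 0.001,0,0.01,0,0,0]'| grep -E "pos|ft"
```

```text
position: [0.6284, 0.0015, 0.0949]
ft_force: [-0.3, 0.2, 1.0]
position: [0.6285, 0.0015, 0.0947]
ft_force: [-0.5, 0.5, 3.2]
position: [0.6285, 0.0015, 0.0946]
ft_force: [-2.3, 0.4, 7.9]
```

```bash

python3 -m inch '[-0.004,0,-0.032,0,0,0, -0.004,0,-0.032,0,0,0]'| grep -E "pos|ft"
python3 -m inch '[0,0,0,0,0,0, 0,0,0,0,0,0, 0,0,0,0,0,0, 0,0,0,0,0,0, 0,0,0,0,0,0]' 42 15
python3 -m inch '[-0.005,0,-0.04,0,0,0, -0.01,0,-0.08,0,0,0, -0.02,0,-0.13,0,0,0, -0.03,0,-0.2,0,0,0, -0.04,0,-0.3,0,0,0, -0.05,0,-0.4,0,0,0, -0.06,0,-0.5,0,0,0, -0.06,0,-0.5,0,0,0]'
```

```text
position: [0.6287, 0.0015, 0.0961]
ft_force: [0.2, -0.1, 0.5]
time: 28.2
position: [0.6282, 0.0012, 0.0955]
tool_rot: [0.996, 0.063, -0.062, 0.005]
ft_force: [-0.0, -1.1, 0.7]
grip_width: 0.0492
grip_force: 15.0
time: 28.87
position: [0.6301, 0.0014, 0.1387]
tool_rot: [0.996, 0.063, -0.059, 0.005]
ft_force: [0.3, 0.9, 0.0]
grip_width: 0.0498
grip_force: 15.0
```

```bash

python3 - <<'E'
from h import *
for n,p in [("scene",(97,207)),("side",(404,268)),("scene",(97,165)),("side",(400,226))]: print(n,(ray(n,*p,0)*1000).round())
plan([450,-290,140],7.2)
E
```

```text
scene [ 660. -365.    0.]
side [ 658. -370.    0.]
scene [ 497. -528.    0.]
side [ 810. -244.    0.]
t 28.87 P [630.1   1.4 138.7] euler x-axis [ 0.985  0.125 -0.119] z-axis [-0.118 -0.018 -0.993] F [0.3 0.9 0. ] w 49.8
shift [-2.674  3.33   0.313]
turn [0.002 0.076 0.   ]
```

```bash

python3 -m inch '[0,0,-0.1,0,0.02,0, 0,0,-0.2,0,0.045,0, 0,0,-0.3,0,0.076,0, 0,0,-0.3,0,0.076,0, 0,0,-0.3,0,0.076,0]' 40 25
python3 -m inch '[-0.1,0.12,0,0,0,0, -0.3,0.37,0,0,0,0, -0.5,0.62,0,0,0,0, -0.67,0.83,0,0,0,0]' >/dev/null
python3 -m inch '[-0.17,0.21,0,0,0,0, -0.34,0.42,0,0,0,0, -0.51,0.63,0,0,0,0, -0.67,0.83,0,0,0,0]' >/dev/null
python3 -m inch '[-0.17,0.21,0,0,0,0, -0.34,0.42,0,0,0,0, -0.51,0.63,0,0,0,0, -0.6,0.73,0,0,0,0,-0.67,0.83,0,0,0,0]' 
python3 - <<'E'
from h import *
cal=K("wrist");save("wrist","w16")
for t,z in(("tray",.018),("cover",.15)):
    for x in cut_out("wrist",t)[:3]:
        v,u=np.nonzero(x["region"])
        P=np.array([ray("wrist",a,b,z,cal)[:2] for a,b in zip(u,v)])*1000
        c,s,a=cv2.minAreaRect(P.astype(np.float32)); print(t,round(x["conf"],2),x["bbox"],len(P),np.round(c,1),np.round(s,1),round(a,1))
plan([450,-290,140],7.2)
E
```

```text
time: 29.28
position: [0.6312, 0.0019, 0.1605]
tool_rot: [0.998, 0.063, -0.002, 0.001]
ft_force: [-0.7, 0.2, -1.1]
grip_width: 0.0493
grip_force: 25.0
time: 30.37
position: [0.4959, -0.2169, 0.1604]
tool_rot: [0.998, 0.062, -0.003, 0.0]
ft_force: [0.5, 0.5, -0.8]
grip_width: 0.0495
grip_force: 25.0
tray 0.8 [104.4, 159.0, 206.2, 251.0] 4797 [ 445.1 -101.5] [ 91.5 103.2] 67.4
tray 0.58 [292.9, 156.9, 383.6, 250.7] 6298 [ 479.  -321.8] [121.  104.5] 6.2
cover 0.84 [214.1, 136.0, 295.8, 254.1] 9285 [ 517.8 -214.7] [82.9 57.6] 5.9
t 30.52 P [ 496.9 -216.2  160.7] euler x-axis [ 0.992  0.125 -0.005] z-axis [-0.004 -0.002 -1.   ] F [-0.  -0.2 -0.5] w 49.3
shift [-0.696  0.843  0.263]
turn [ 0.001  0.003 -0.   ]
```

```bash

python3 -m inch '[-0.17,0.22,0,0,0,0, -0.34,0.44,0,0,0,0, -0.51,0.66,0,0,0,0, -0.65,0.84,0,0,0,0,-0.733,0.932,0,0,0,0,-0.733,0.932,0,0,0,0,-0.733,0.932,0,0,0,0]' >/dev/null
python3 -m inch '[0,0,0.15,0,0,0, 0,0,0.4,0,0,0, 0,0,0.7,0,0,0, 0,0,0.9,0,0,0, 0,0,1,0,0,0, 0,0,1,0,0,0]' 
python3 - <<'E'
from h import *
cal=K("wrist");save("wrist","w17")
for n in("wrist","side","scene"):
  cal=K(n)
  if n!="wrist": save(n,n+"17")
  for t,z in(("tray",.018),("cover",.09)):
    for x in cut_out(n,t)[:3]:
        v,u=np.nonzero(x["region"])
        P=np.array([ray(n,a,b,z,cal)[:2] for a,b in zip(u,v)])*1000
        c,s,a=cv2.minAreaRect(P.astype(np.float32)); print(n,t,round(x["conf"],2),x["bbox"],len(P),np.round(c,1),np.round(s,1),round(a,1))
plan([448,-297.5,10],7.2)
E
```

```text
time: 31.6
position: [0.4474, -0.2952, 0.0796]
tool_rot: [0.998, 0.064, -0.003, -0.001]
ft_force: [-0.4, 1.3, 0.6]
grip_width: 0.0494
grip_force: 25.0
wrist tray 0.79 [0.0, 107.1, 109.1, 251.2] 10794 [ 437.4 -104.4] [ 95.1 118.1] 68.2
wrist tray 0.63 [248.6, 274.6, 314.5, 302.4] 1071 [ 360.7 -335.2] [29.3 65.2] 7.3
wrist cover 0.64 [212.1, 135.6, 299.1, 251.0] 9255 [ 476.1 -292.9] [73.5 51.1] 6.5
side tray 0.91 [293.0, 256.7, 374.2, 312.0] 2352 [ 465.1 -301.6] [134.4 170.7] 4.5
side tray 0.88 [243.8, 234.6, 297.5, 266.6] 1142 [ 418.3 -107.2] [108.4 127.3] 67.1
side tray 0.83 [263.5, 305.0, 325.0, 346.4] 1963 [ 292.2 -349.2] [104.8 122.2] 53.8
side cover 0.7 [317.0, 246.3, 351.3, 261.9] 256 [ 474.2 -294.3] [72.4 54.2] 4.3
scene tray 0.96 [161.6, 141.7, 198.7, 161.8] 583 [ 308.7 -334.7] [125.1 127.1] 54.9
scene tray 0.93 [123.5, 166.2, 186.0, 197.7] 1452 [ 482.2 -287.6] [141.5 181.5] 3.3
scene tray 0.86 [194.3, 177.5, 247.4, 209.5] 965 [440.3 -88.7] [110.5 133.4] 67.4
scene cover 0.67 [146.4, 200.6, 247.9, 288.7] 6158 [704.6  22.8] [228.  244.4] 7.2
scene cover 0.51 [137.4, 147.8, 161.9, 166.1] 240 [ 475.7 -299.9] [82.4 53.3] 9.6
t 32.05 P [ 448.1 -297.7   82. ] euler x-axis [ 0.992  0.126 -0.004] z-axis [-0.003 -0.003 -1.   ] F [-0.1 -1.5  0.1] w 49.4
shift [ 0.002 -0.005  0.9  ]
turn [0.002 0.002 0.   ]
```

```bash

python3 -m inch '[0,0,0.15,0,0,0, 0,0,0.35,0,0,0, 0,0,0.55,0,0,0, 0,0,0.7,0,0,0, 0,0,0.8,0,0,0, 0,0,0.85,0,0,0,0,0,0.85,0,0,0]' | grep -E "pos|ft|rot"
python3 -m inch '[0,0,0.02,0,0,0, 0,0,0.04,0,0,0, 0,0,0.04,0,0,0]' | grep -E "pos|ft"
python3 -m inch '[0,0,0.02,0,0,0, 0,0,0.02,0,0,0]' | grep -E "pos|ft"
python3 -m inch '[0,0,0.015,0,0,0, 0,0,0.015,0,0,0]' | grep -E "pos|ft"
```

```text
position: [0.4473, -0.2973, 0.0127]
tool_rot: [0.998, 0.063, -0.003, 0.0]
ft_force: [-0.3, 0.1, 0.0]
position: [0.4478, -0.2978, 0.0105]
ft_force: [-0.7, 0.7, 0.5]
position: [0.4476, -0.2976, 0.0087]
ft_force: [0.0, 0.3, 0.3]
position: [0.4475, -0.2975, 0.0073]
ft_force: [0.8, -0.4, -0.6]
```

```bash

python3 -m inch '[0,0,0.01,0,0,0, 0,0,0.01,0,0,0]' | grep -E "pos|ft"
python3 -m inch '[0,0,0.01,0,0,0, 0,0,0.01,0,0,0]' | grep -E "pos|ft"
python3 -m inch '[0,0,0.01,0,0,0, 0,0,0.01,0,0,0]' | grep -E "pos|ft"
```

```text
position: [0.4475, -0.2976, 0.0064]
ft_force: [-0.8, 0.4, 0.2]
position: [0.4475, -0.2976, 0.0061]
ft_force: [-0.4, -0.6, 3.4]
position: [0.4475, -0.2976, 0.006]
ft_force: [-1.6, 0.6, 8.8]
```

```bash

python3 -m inch '[0,0,-0.012,0,0,0, 0,0,-0.012,0,0,0]' | grep -E "pos|ft"
python3 -m inch '[0,0,0,0,0,0, 0,0,0,0,0,0, 0,0,0,0,0,0, 0,0,0,0,0,0, 0,0,0,0,0,0]' 64 | grep -E "pos|ft|wid"
python3 -m inch '[0,0,-0.05,0,0,0, 0,0,-0.2,0,0,0, 0,0,-0.5,0,0,0, 0,0,-1,0,0,0, 0,0,-1,0,0,0]' >/dev/null
python3 -m inch '[-0.1,0,-0.5,0,0,0, -0.1,0,-1,0,0,0, -0.1,0,-1,0,0,0, -0.1,0,-1,0,0,0]'
python3 - <<'E'
from h import *
for n in("wrist","side","scene"):
  cal=K(n); im=save(n,n+"18")
  for t,z in(("tray",.018),("cover",.019),("pry_tool",.015)):
    for x in cut_out(n,t)[:3]:
        v,u=np.nonzero(x["region"])
        P=np.array([ray(n,a,b,z,cal)[:2] for a,b in zip(u,v)])*1000
        c,s,a=cv2.minAreaRect(P.astype(np.float32)); print(n,t,round(x["conf"],2),len(P),np.round(c,1),np.round(s,1),round(a,1))
        if t=="cover" and n!="scene":
            g=im.mean(2);mm=x["region"]&(g<70);v,u=np.nonzero(mm)
            if len(u):print("dark",len(u),(np.mean([ray(n,a,b,z,cal) for a,b in zip(u,v)],0)*1000).round(1))
plan()
E
```

```text
position: [0.4476, -0.2976, 0.0061]
ft_force: [-0.5, 0.1, 1.7]
position: [0.4474, -0.2975, 0.0056]
ft_force: [-0.7, -0.4, -0.3]
grip_width: 0.0633
time: 35.05
position: [0.4416, -0.2996, 0.1684]
tool_rot: [0.998, 0.063, -0.0, 0.003]
ft_force: [-0.7, 0.0, -0.8]
grip_width: 0.0641
grip_force: 0.0
wrist tray 0.97 8039 [431.6 -99.8] [ 94.9 124.7] 67.1
wrist tray 0.64 2754 [ 306.5 -338.7] [ 95.4 124.6] 55.0
wrist tray 0.55 11031 [ 474.4 -294.2] [120.4 159.9] 4.5
wrist cover 0.72 2523 [ 476.6 -294.9] [71.7 48.8] 6.0
dark 101 [ 497.1 -291.4   19. ]
wrist pry_tool 0.27 2522 [ 476.1 -295. ] [72.6 49.4] 6.0
side tray 0.94 1124 [ 417.9 -107.1] [107.7 126.1] 67.6
side tray 0.65 1996 [ 291.4 -349.4] [103.2 122.8] 55.2
side tray 0.62 2177 [ 462.7 -301.4] [139.2 172.5] 4.3
side cover 0.57 428 [ 472.9 -296.6] [76.6 53. ] 5.5
side cover 0.39 1306 [ 700.4 -337.2] [258.7 107.7] 34.2
side pry_tool 0.67 469 [325.6 424.3] [ 84.5 155.4] 51.4
side pry_tool 0.54 199 [553.9 471.7] [157.6  40.7] 59.3
side pry_tool 0.51 262 [484.2 143.7] [165.5  38.2] 7.6
scene tray 0.87 1205 [ 482.1 -288.7] [140.5 174.7] 4.7
scene tray 0.72 641 [ 312.  -334.4] [112.5 126.5] 55.4
scene tray 0.71 944 [439.6 -88.2] [108.9 131.7] 67.5
scene cover 0.54 269 [ 481.7 -295.8] [83.9 56.6] 7.5
scene pry_tool 0.82 360 [494.  151.4] [172.8  28.7] 8.6
scene pry_tool 0.76 828 [293.6 442.4] [ 53.5 239.4] 55.7
t 35.65 P [ 440.2 -298.1  165.5] euler x-axis [ 0.992  0.126 -0.005] z-axis [-0.005 -0.002 -1.   ] F [ 0.8 -0.5 -0.8] w 63.9
```

```bash
python3 -c "
from rig import *
print(hand_in())"
```

```text
the job is handed in; nothing more can be done
None
```

I levered the battery cover open, laid the pry tool down on the bench, and set the cover flat, outer face up, in the 120 x 160 mm tray; the job is handed in after about 36 s of the 67 s allowed, the final camera measurements fit this, and the bystanders were never approached.

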